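Crank the lens slide to its red clip

ROBOT

A 7-joint arm with a two-finger parallel gripper is mounted at the origin on the work surface. World frame = base frame: x ahead of the robot, y to its left, z up, the work surface at z = 0. Lengths are in mm, angles in degrees, forces in N, time in s.
With the tool pointing down it reaches from about 400 to 850 mm from the base axis. Payload 4.5 kg.
Tool frame: the origin (TCP) lies midway between the tips of the shut fingers; the grasp point (between the pads) lies 19 mm behind it; y points along the fingers, x is the direction in which the jaws open and shut, and the axes are right-handed (so a half turn about y gives the same grasp; the last joint's range is limited). The gripper opens to 85 mm and grips with 20 to 120 N. Pads are 22 mm wide; open, the fingers measure 114 mm over their backs; the gripper's body (76 mm by 85 mm) begins 54 mm behind the grasp point. The pads swing forward as they close: fully open they stand 13 mm farther back than shut.
Start: joints at [-73.407, 39.483, -11.15, 89.685, 9.013, 51.709, -12.324], TCP at [158.116, 604.693, 231.317] pointing down, gripper open.
Joint ranges: [-172.22, 172.22], [-26.19, 119.32], [-84.43, 86.54], [7.71, 146.69], [-57.33, 237.33], [2.42, 119.75], [-152.13, 152.13]. Speed limits (degrees/s): [147.25, 147.25, 180, 180, 180, 180, 180].

INTERFACE

Orientations are given as [roll, pitch, yaw] about the fixed x, y, z axes, in that order (R = Rz(yaw) Ry(pitch) Rx(roll)).
In Python, from workcell import arm gives the robot as it stands. The module is installed in compiled form; this text tells all that it offers. Calls block until the motion is done:
- arm.move_pose(position, orientation): joint-space move of the TCP to a pose.
- arm.move_l(position, rot=None, velocity=150): straight line of the TCP; rot=None keeps the orientation; velocity is the mean speed in mm/s.
- arm.set_joints(angles): joint-space move.
- arm.open_gripper() and arm.close(newtons=None): open the fingers fully, or close them until they stop; newtons is the grip in N (None keeps the last).
- arm.pause(seconds).
- arm.inverse_kinematics(position, orientation): joint angles nearest the present ones, or None.
- arm.read_camera(name): name is "scene" or "top" or "wrist"; returns a dict with "frame" (480x640x3 uint8, blue, green, red), "fov_y" (degrees; the focal length in pixels is half the picture's height over the tangent of half this angle, whatever the lens; pixels are square), "cx", "cy" (the principal point, pixels), "k1" (the pictures are not rectified: a ray, as slopes to the right and down, at radius r is drawn at 1 + k1 r^2 times it, then the intrinsics apply), "rvec" (rotation vector, rad) and "tvec" (3), from world to camera coordinates, as OpenCV has them. Camera axes: x right, y down, z forward; pixel columns grow to the right and rows downward; lengths in mm; the calibration is good to about 2 mm. A picture is of the moment at which its call begins. There is no depth.
A pose or a line that the arm cannot do raises arm.MotionError and nothing moves.
- arm.close_job(): hands the job in, once; it reports no verdict.
Readings, each from a call of its own:
- arm.read_time_s(): time.
- arm.read_joint_pos(): joint angles.
- arm.read_joint_vel(): joint speeds.
- arm.read_joint_efforts(): joint torques, N m.
- arm.read_tool_pos(): TCP position.
- arm.read_eef_rot(): TCP orientation.
- arm.read_wrist_force(): force on the tool from outside, world axes, zero at the start.
- arm.read_moment(): the same for the moment, N m.
- arm.read_width(): finger opening in mm.
Only numpy, scipy, OpenCV 4.12 (cv2) and the standard library are available. Lean on these libraries where they do the work, as an engineer would, in place of code of your own. Each camera call takes 0.05 s, during which the arm holds its last target.

TASK

Two belt slides stand on the granite plate, each with a black handwheel. Turn the handwheel of the slide that carries the round brass-rimmed lens, by its upright handle, until the yellow pointer of the lens carriage stands level with the red clip on that slide's scale, then let go. Do not push the carriage itself, and leave the other slide's handwheel (the one with the steel block) where it is.

Things in the scene. Friction and masses are not known exactly. Their poses are not given: they have to be found in the camera images.
- lens_slide: Slide to crank, bolted down: grey gearbox (110x90x56 mm) under a black three-spoked handwheel (114 mm across, rim top 82 mm, hub top 85 mm high), aluminium rail reaching 340 mm along +x with a white scale ledge at its +y side. Origin: on the plate, below the wheel's vertical axis; z up. Clockwise from above moves the carriage along +x, 100 mm a turn (15.9 mm per rad), no play; overtravel past the clip
- lens_grip (a point): Holding point on the axis of the lens wheel's upright grey handle, 120 mm above the plate. Round sleeve, 20 mm across, 84 to 140 mm above the plate, on the rim 50 mm from the wheel's axis. It spins freely on its own upright axis, so the hand need not turn as it goes round. The wheel needs 2 to 3 N here and stays where left. Nothing within 110 mm of the wheel's axis is taller
- lens_carriage: Blue carriage (70x88 mm) on the lens slide's rail, carrying an upright clear lens in a brass rim (60 mm across, top 125 mm above the plate). Yellow pointer, 6 mm wide, at its rear +y corner, and a yellow line on top. Origin: at the pointer's tip, 30 mm above the plate; x along the slide, away from the wheel. Starts 65 to 105 mm short of the red clip, on the wheel's side of it
- red_clip: Red clip with a white line across its top, 12 mm wide along the slide, 22 mm across, 16 mm high, fixed on the lens slide's white ledge. Origin: centre of its underside, 30 mm above the plate; axes as the slide's. The pointer passes beside it without touching; level means the pointer and the clip's middle are at the same x along the slide
- block_grip (a point): The same point on the handle of the OTHER slide's handwheel, 120 mm above the plate. That slide has the same sizes and the same wheel, but a dark carriage with a steel block on it and a blue clip. Leave it alone

How it is judged (in metres and radians):
At the end, for the whole second after the job is handed in: The lens carriage is at rest with its pointer within 10 mm of the red clip's middle, measured along the slide (36 degrees of the handwheel) (x of red_clip in the frame of lens_carriage between -0.01 and 0.01 m and linear speed of lens_carriage below 0.004 m/s); the robot touches nothing.
It fails at once if the lens carriage (or the lens on it) is pushed directly, with more than 3 N (contact force between lens_carriage and the fingers above 3 N or contact force between lens_carriage and the arm above 3 N).
It fails at once if the other slide's handwheel is turned: its handle moves more than 15 mm (distance of block_grip from where it was at the start of the episode above 0.015 m).
It also fails if it takes over 38 s, if anything falls off the work surface, if the arm or the gripper's body presses on something with over 40 N, if the wrist force passes 120 N, or if a joint passes its speed limit or range.

## Working session

There is one attempt and no reset: what is moved stays moved. The work goes in short steps, each a Python script; the robot and the scene stay as the last script left them, time stands still between calls to the robot, and variables do not carry over. Pictures are saved under pics/ and viewed, and the job is handed in when it is done.

```bash
mkdir -p pics
python3 - <<'E'
from workcell import arm
import cv2
for n in ("scene","top","wrist"):
    c=arm.read_camera(n); cv2.imwrite(f"pics/{n}0.png",c["frame"]); print(n,{k:v for k,v in c.items() if k!="frame"})
print(arm.read_time_s(),arm.read_eef_rot(),arm.read_tool_pos())
E
```

```text
scene {'fov_y': 51.00271526153346, 'cx': 322.7438810226369, 'cy': 239.35709339927473, 'k1': -0.0060255332551822985, 'rvec': array([ 0.9823093 ,  2.35478399, -1.13396619]), 'tvec': array([ 360.98844181, -186.56565743, 1129.2717366 ])}
top {'fov_y': 52.65158198182111, 'cx': 313.890828889221, 'cy': 235.39555369429, 'k1': 0.018969507600554204, 'rvec': array([ 1.88044088, -2.34034072,  0.24873653]), 'tvec': array([133.66063195, 582.34688105, 764.78723099])}
wrist {'fov_y': 63.43116887228655, 'cx': 324.96785084564664, 'cy': 241.99199266367066, 'k1': -0.048165086028413705, 'rvec': array([-2.28713244, -1.76687646, -0.26676941]), 'tvec': array([-623.45276855,  -39.58973942,  378.77501682])}
0.15 [-9.00072882e+01  8.11184060e-02  7.53462974e+01] [158.05457388 604.17432108 230.66476912]
```

View pics/scene0.png

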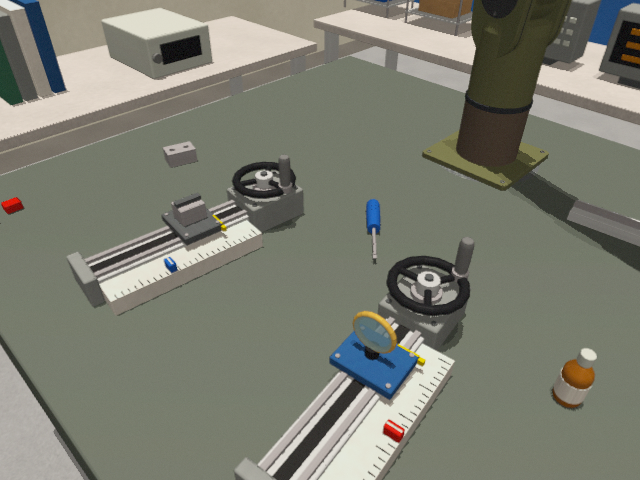

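View pics/top0.png

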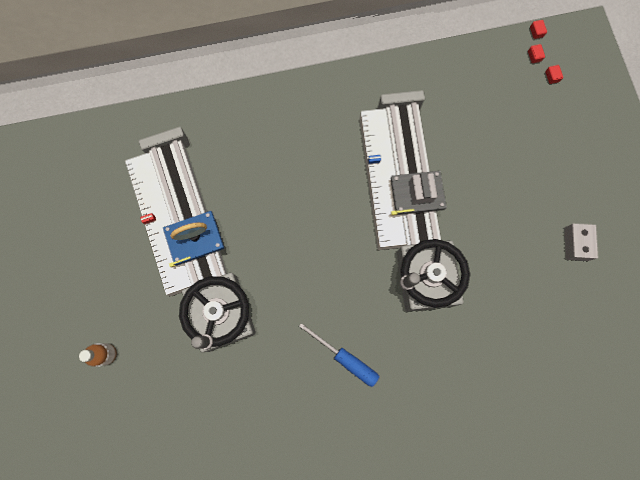

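View pics/wrist0.png

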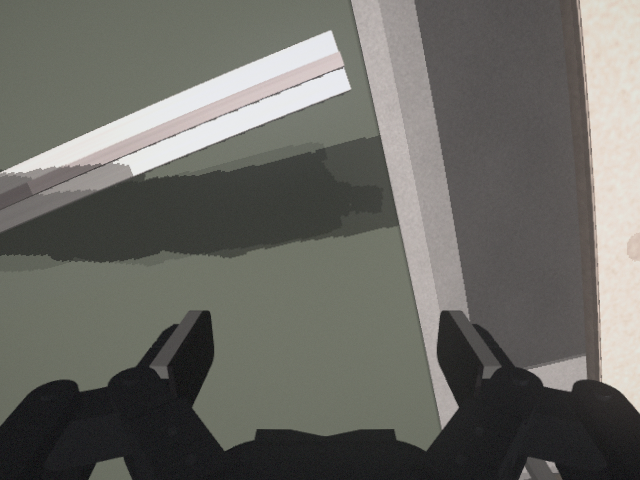

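The scene view shows the lens slide at lower right, with its handle top near (466,241) and the red clip at (394,430). In the top view its wheel hub is near (213,311), the handle at (202,341), the pointer at (180,261) and the clip at (148,218). The wrist view shows nothing useful. Next I'll measure these points with colour masks and rays.

```bash
cat > h.py <<'E'
import cv2, numpy as np
from workcell import arm
def cam(n):
    c=arm.read_camera(n); return c
def ray(c,uv):
    f=240/np.tan(np.radians(c["fov_y"])/2)
    d=np.array([(uv[0]-c["cx"])/f,(uv[1]-c["cy"])/f]); s=d.copy()
    for _ in range(20): s=d/(1+c["k1"]*(s@s))
    R=cv2.Rodrigues(c["rvec"])[0]
    return -R.T@np.ravel(c["tvec"]), R.T@np.array([s[0],s[1],1])
def onplane(c,uv,z):
    o,d=ray(c,uv); return o+d*(z-o[2])/d[2]
def tri(c1,u1,c2,u2):
    o1,d1=ray(c1,u1);o2,d2=ray(c2,u2)
    t=np.linalg.lstsq(np.c_[d1,-d2],o2-o1,rcond=None)[0]
    p,q=o1+t[0]*d1,o2+t[1]*d2
    return (p+q)/2,np.linalg.norm(p-q)
def comps(c,lo,hi,amin=8):
    m=cv2.inRange(cv2.cvtColor(c["frame"],cv2.COLOR_BGR2HSV),lo,hi)
    n,l,s,ce=cv2.connectedComponentsWithStats(m)
    return [(tuple(ce[i].round(1)),s[i].tolist()) for i in range(1,n) if s[i][4]>=amin],l
E
python3 - <<'E'
from h import *
np.set_printoptions(precision=1,suppress=True)
for n in ("top","scene"):
    c=cam(n)
    print(n,"yellow",comps(c,(24,150,120),(34,255,255))[0])
    print("red",comps(c,(0,180,100),(6,255,255))[0])
    print("blue", [x for x in comps(c,(100,150,60),(125,255,255),200)[0]])
    print("black",[x for x in comps(c,(0,0,0),(180,255,45),300)[0]])
    x,y=(125,190) if n=="top" else (340,220)
    im=c["frame"][y:y+200,x:x+150] if n=="top" else c["frame"][y:y+230,x:x+150]
    cv2.imwrite(f"pics/{n}z.png",cv2.resize(im,None,fx=2.6,fy=2.6,interpolation=cv2.INTER_CUBIC))
E
```

```text
top yellow []
red [((np.float64(538.3), np.float64(30.5)), [533, 22, 14, 13, 28]), ((np.float64(534.6), np.float64(53.8)), [530, 46, 15, 14, 41]), ((np.float64(553.6), np.float64(75.0)), [548, 67, 15, 14, 36]), ((np.float64(150.6), np.float64(218.9)), [148, 217, 6, 4, 8])]
blue [((np.float64(356.7), np.float64(367.1)), [335, 348, 44, 38, 672])]
black [((np.float64(437.0), np.float64(272.8)), [400, 239, 70, 69, 1093]), ((np.float64(215.3), np.float64(307.6)), [179, 276, 70, 71, 1152])]
scene yellow [((np.float64(220.1), np.float64(222.7)), [212, 215, 15, 16, 52]), ((np.float64(414.8), np.float64(355.9)), [398, 344, 27, 22, 91])]
red [((np.float64(11.6), np.float64(205.0)), [1, 197, 22, 17, 222]), ((np.float64(393.2), np.float64(431.8)), [384, 420, 20, 22, 209])]
blue [((np.float64(42.9), np.float64(42.8)), [11, 0, 54, 93, 1356]), ((np.float64(606.8), np.float64(19.2)), [589, 0, 51, 45, 930]), ((np.float64(372.9), np.float64(215.2)), [366, 199, 14, 34, 386]), ((np.float64(373.5), np.float64(365.5)), [330, 332, 87, 67, 2662])]
black [((np.float64(498.7), np.float64(7.1)), [481, 0, 37, 19, 490]), ((np.float64(625.3), np.float64(44.2)), [609, 21, 31, 48, 781]), ((np.float64(180.6), np.float64(49.4)), [160, 36, 42, 28, 761]), ((np.float64(494.4), np.float64(107.6)), [463, 90, 69, 29, 405]), ((np.float64(255.3), np.float64(181.4)), [233, 163, 50, 35, 714]), ((np.float64(426.4), np.float64(286.6)), [387, 256, 83, 60, 1831])]
```

View pics/topz.png

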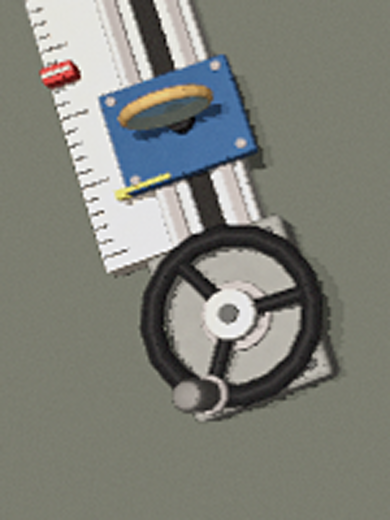

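View pics/scenez.png

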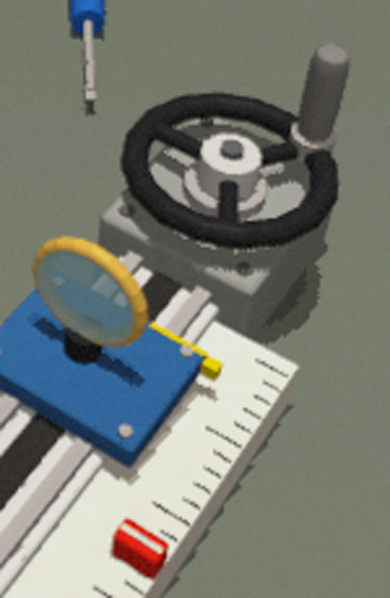

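In the zoomed top view the hub is at (213.1,310.4), the handle top at (198.1,341.9), the pointer tip at (171,265) and the clip top at (148,218). In the zoomed scene view they're at (429.6,277.7), (466.9,240.4), (422,362) and (394.2,427).

Run:
```python
from h import *
np.set_printoptions(precision=1,suppress=True)
t=cam("top");s=cam("scene")
P={"hub":((213.1,310.4),(429.6,277.7),85),"handle":((198.1,341.9),(466.9,240.4),140),"tip":((171,265),(422.3,362.3),32),"clip":((148,218),(394.2,426.9),46)}
r={}
for k,(a,b,z) in P.items():
    r[k]=(onplane(t,a,z)+onplane(s,b,z))/2
    print(k,onplane(t,a,z),onplane(s,b,z),tri(t,a,s,b))
# rim ellipse
for c,n,b in((t,"top",(179,276,70,71)),(s,"scene",(387,256,83,60))):
    m=np.zeros((480,640),np.uint8);x,y,w,h=b
    m[y:y+h,x:x+w]=cv2.inRange(cv2.cvtColor(c["frame"],cv2.COLOR_BGR2HSV),(0,0,0),(180,255,45))[y:y+h,x:x+w]
    e=cv2.fitEllipse(cv2.convexHull(cv2.findNonZero(m)));print(n,e,onplane(c,e[0],76))
# slide axis from ledge edges: (top) base end near wheel / far on z=30
a=onplane(t,(167,294),30);b=onplane(t,(126,160),30);d=b-a;print("ledge",a,b,np.degrees(np.arctan2(d[1],d[0])))
h=r["handle"]-r["hub"];print(np.linalg.norm(h[:2]),np.degrees(np.arctan2(h[1],h[0])))
d=r["clip"]-r["tip"];u=(b-a)/np.linalg.norm(b-a);print("dist",d@u)
o=r["hub"];print("tip from hub",(r["tip"]-o)@u,"clip",(r["clip"]-o)@u)
yaw=np.degrees(np.arctan2(u[1],u[0]))
q0=arm.read_joint_pos()
for dy in (0,90,180,270):
    out=[]
    for ph in range(0,360,45):
        p=[o[0]+50*np.cos(np.radians(ph)),o[1]+50*np.sin(np.radians(ph)),103]
        q=arm.inverse_kinematics(p,[-90,0,yaw+dy]); out.append(None if q is None else np.array(q).round())
    print(dy,[None if q is None else q.tolist() for q in out])
```

```text
hub [507.6 189.8  85. ] [506.  192.5  85. ] (array([506.8, 191.2,  84.8]), np.float64(3.1049242269168595))
handle [461.9 208.9 140. ] [466.2 214.5 140. ] (array([461.5, 211. , 135.5]), np.float64(2.549802526426119))
tip [605.5 257.4  32. ] [591.1 249.9  32. ] (array([602.1, 254.5,  46.3]), np.float64(1.6237279358476306))
clip [693. 280.  46.] [695.4 284.7  46. ] (array([693.7, 282.3,  41.6]), np.float64(2.565145769302366))
top ((214.05438232421875, 311.1953125), (68.68563079833984, 71.44525146484375), 33.75210952758789) [506.9 190.2  76. ]
scene ((427.9866943359375, 285.417236328125), (58.004066467285156, 83.52828216552734), 102.18290710449219) [511.4 195.2  76. ]
ledge [557.6 272.4  30. ] [814.5 307.4  30. ] 7.7518240472430335
47.37732084347541 154.39867598079357
dist 98.9051398403001
tip from hub 99.12428119774013 clip 198.02942103804023
0 [[-23.0, 47.0, -1.0, 102.0, 1.0, 31.0, -16.0], [-27.0, 47.0, -1.0, 103.0, 1.0, 31.0, -20.0], [-30.0, 45.0, -1.0, 107.0, 1.0, 27.0, -23.0], [-31.0, 44.0, -0.0, 114.0, 0.0, 23.0, -23.0], [-28.0, 42.0, -0.0, 118.0, 0.0, 19.0, -20.0], [-24.0, 43.0, -
[... 568 characters left out ...]
2.0, 101.0, 48.0, 46.0, 117.0], [-7.0, 51.0, -41.0, 106.0, 48.0, 42.0, 112.0], [-8.0, 48.0, -39.0, 113.0, 50.0, 38.0, 108.0], [-5.0, 47.0, -38.0, 117.0, 52.0, 34.0, 108.0], [-0.0, 47.0, -39.0, 117.0, 53.0, 35.0, 112.0], [3.0, 49.0, -41.0, 112.0, 51.0, 39.0, 117.0], [3.0, 51.0, -42.0, 105.0, 49.0, 44.0, 121.0]]
270 [[-36.0, 49.0, 22.0, 103.0, -31.0, 34.0, -77.0], [-39.0, 49.0, 22.0, 103.0, -31.0, 34.0, -81.0], [-42.0, 47.0, 21.0, 108.0, -31.0, 30.0, -82.0], [-41.0, 45.0, 18.0, 114.0, -31.0, 25.0, -82.0], [-37.0, 44.0, 15.0, 119.0, -31.0, 21.0, -79.0], [-33.0, 44.0, 15.0, 119.0, -31.0, 21.0, -75.0], [-31.0, 45.0, 18.0, 114.0, -31.0, 25.0, -72.0], [-33.0, 48.0, 21.0, 107.0, -31.0, 31.0, -73.0]]
```

The pointer's top works out at about z=45, since the two views agree there. That gives a travel of about 95 mm, or roughly 340°. The handle is at about (461.5, 211), at phase 156°. I'll close the jaws along the tangent so that any centring error only turns the wheel.

Run:
```python
from h import *
np.set_printoptions(precision=1,suppress=True)
rot=[-90,0,68]
arm.move_pose([462,211,200],rot)
print(arm.read_tool_pos(),arm.read_time_s(),arm.read_wrist_force())
cv2.imwrite("pics/w1.png",cam("wrist")["frame"]); cv2.imwrite("pics/s1.png",cam("scene")["frame"])
```

```text
[461.8 212.6 200.1] 2.1583 [ 0.7 -0.9  0.7]
```

View pics/w1.png

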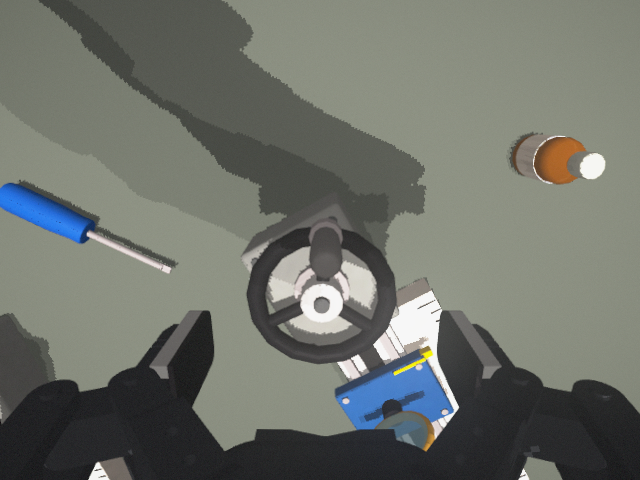

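View pics/s1.png

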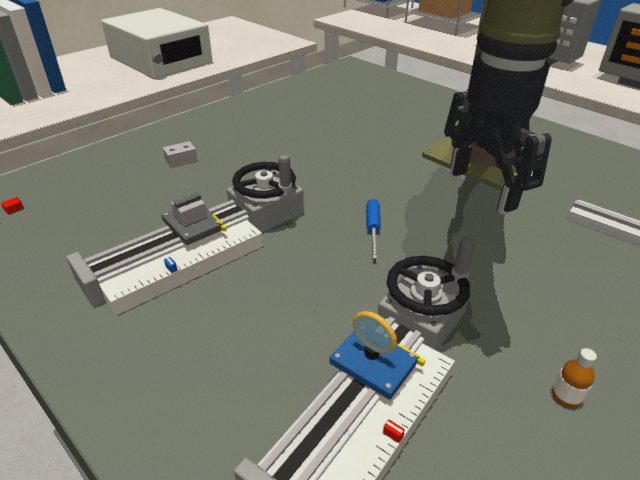

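In the wrist view the handle is centred between the jaws, with its top near (327,260) and the hub at (321,305). I'll cross-check those positions, then descend.

Run:
```python
from h import *
np.set_printoptions(precision=1,suppress=True)
c=cam("wrist")
hub=onplane(c,(321.5,304.5),85);ha=onplane(c,(327,261),140);ba=onplane(c,(326,232),84)
print(hub,ha,ba,ha-hub)
rot=[-90,0,68]
arm.move_l([462,211,102],velocity=100)
print(arm.read_tool_pos(),arm.read_time_s(),arm.read_wrist_force())
arm.close(40)
print(arm.read_width(),arm.read_tool_pos(),arm.read_time_s(),arm.read_wrist_force())
cv2.imwrite("pics/w2.png",cam("wrist")["frame"])
```

```text
[509.7 190.   85. ] [461.  213.4 140. ] [460.1 213.4  84. ] [-48.7  23.4  55. ]
[462.4 211.2 102.5] 3.4417 [0.5 0.4 0.4]
18.724822339930444 [462.4 211.4 102.3] 4.0583 [-0.6  1.1  4.1]
```

View pics/w2.png

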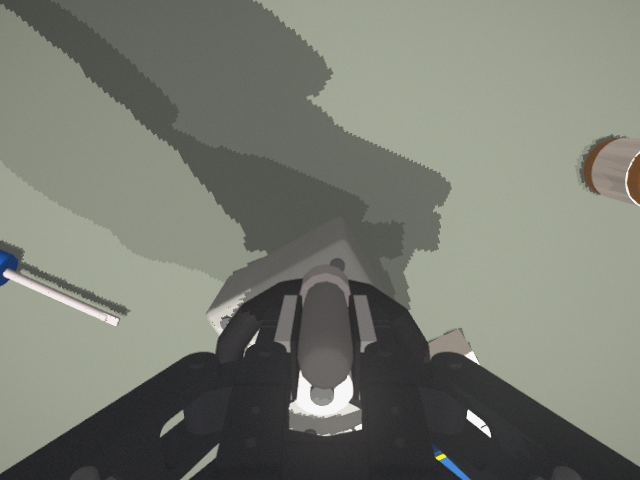

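The handle is held, at 18.7 mm opening with low forces. I'll turn the first quarter in small steps and watch the force.

```bash
cat >> h.py <<'E'
C=np.array([507.9,190.9]);R0=50.
def turn(a,b,step=15,v=60,C=C,r=R0,fmax=40):
    n=max(1,round(abs(b-a)/step)); rec=[]
    for ph in np.linspace(a,b,n+1)[1:]:
        p=C+r*np.array([np.cos(np.radians(ph)),np.sin(np.radians(ph))])
        arm.move_l([p[0],p[1],102],velocity=v)
        f=arm.read_wrist_force();t=arm.read_tool_pos(); u=np.array([np.cos(np.radians(ph)),np.sin(np.radians(ph))])
        print(round(ph,1),"F",np.round(f,1),"rad",round(f[:2]@u,1),"tan",round(f[0]*u[1]-f[1]*u[0],1),"err",np.round(t[:2]-p,1))
        rec.append((ph,*t[:2],*f[:2]))
        if np.linalg.norm(f)>fmax: print("STOP");break
    return rec
E
python3 - <<'E'
from h import *
turn(156,66); print(arm.read_time_s(),arm.read_width())
E
```

```text
141.0 F [0.5 1.1 4.2] rad 0.3 tan 1.1 err [0.6 0.8]
126.0 F [0.1 0.7 4.8] rad 0.6 tan 0.5 err [0.6 0.7]
111.0 F [0.6 0.9 4.1] rad 0.6 tan 0.9 err [0.8 0.6]
96.0 F [1.  0.6 4.7] rad 0.5 tan 1.1 err [0.9 0.5]
81.0 F [ 1.5 -0.1  5.4] rad 0.2 tan 1.5 err [1.1 0.2]
66.0 F [1.1 0.7 4.7] rad 1.1 tan 0.7 err [ 1.1 -0. ]
6.3167 18.604584869736655
```

Forces stay tiny. I'll check in the pictures that the wheel is really following.

Run:
```python
from h import *
s=cam("scene")["frame"];t=cam("top")["frame"]
a=cv2.resize(s[200:480,240:520],(400,400));b=cv2.resize(t[120:400,80:360],(400,400))
cv2.imwrite("pics/c3.png",np.hstack([a,b]))
```

```text
(no output)
```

View pics/c3.png

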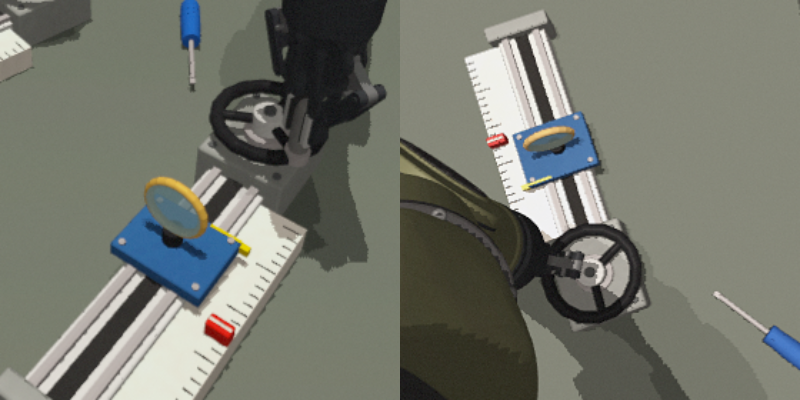

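The wheel turned and the carriage advanced: the pointer is at (245,248) in the left crop and the clip at (219,328). I'll keep going to about 300° of total turn, then measure.

Run:
```python
from h import *
turn(66,-144); print(arm.read_time_s(),arm.read_width())
s=cam("scene")["frame"];t=cam("top")["frame"]
a=cv2.resize(s[330:470,320:460],(400,400),interpolation=cv2.INTER_CUBIC);b=cv2.resize(t[160:300,110:250],(400,400),interpolation=cv2.INTER_CUBIC)
cv2.imwrite("pics/c4.png",np.hstack([a,b]))
```

```text
51.0 F [ 2.7 -0.2  5.1] rad 1.5 tan 2.2 err [ 0.9 -0.2]
36.0 F [ 1.1 -0.3  5.5] rad 0.7 tan 0.9 err [ 0.8 -0.5]
21.0 F [ 0.7 -1.4  6.5] rad 0.1 tan 1.5 err [ 0.6 -0.7]
6.0 F [ 0.2 -1.2  6.8] rad 0.1 tan 1.2 err [ 0.4 -1.5]
-9.0 F [-0.8 -1.2  8.3] rad -0.6 tan 1.3 err [-0.2 -2.1]
-24.0 F [-1.1 -1.  10.4] rad -0.6 tan 1.4 err [-0.9 -2.2]
-39.0 F [-2.7 -0.1 10.5] rad -2.0 tan 1.8 err [-1.6 -1.8]
-54.0 F [-3.3  2.7 10.3] rad -4.1 tan 1.1 err [-1.9 -1.3]
-69.0 F [-3.4  3.2 10.9] rad -4.2 tan 2.0 err [-2.  -0.5]
-84.0 F [-2.5  3.8  9.3] rad -4.0 tan 2.1 err [-1.7  0.1]
-99.0 F [-0.7  5.6  7.9] rad -5.4 tan 1.5 err [-1.2  0.5]
-114.0 F [-0.1  5.4  7.9] rad -4.9 tan 2.3 err [-0.7  0.7]
-129.0 F [1.2 4.6 7.6] rad -4.4 tan 1.9 err [-0.2  0.6]
-144.0 F [2.5 3.8 6.3] rad -4.2 tan 1.6 err [0.2 0.3]
11.55 18.699650564081622
```

View pics/c4.png

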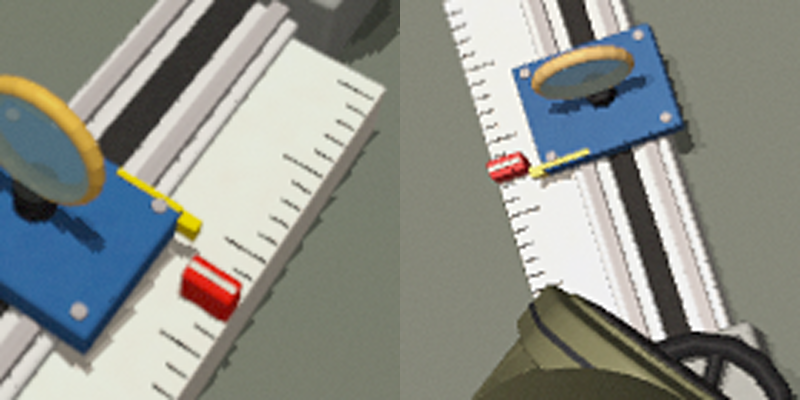

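The pointer is now just short of the clip. In the full images the tip is near (156,220.5) and the clip (147.5,217.8) from the top, and (386.5,410.5) against (394.6,426.6) in the scene view.

Run:
```python
from h import *
np.set_printoptions(precision=1,suppress=True)
u=np.array([np.cos(np.radians(7.75)),np.sin(np.radians(7.75)),0])
t=cam("top");s=cam("scene")
for z in(40,46):
    for c,p,q in((t,(156.5,220.4),(147.5,217.8)),(s,(386.5,410.5),(394.6,426.6))):
        a=onplane(c,p,z);b=onplane(c,q,46); print(z,a,b,"along",(b-a)@u,"across",(b-a)[1]*u[0]-(b-a)[0]*u[1])
print(tri(t,(156.5,220.4),s,(386.5,410.5)),tri(t,(147.5,217.8),s,(394.6,426.6)))
# slide axis from black belt / ledge outer edge
a=onplane(t,(110+45/2.857,160),30);b=onplane(t,(110+138/2.857,160+290/2.857),30);print(np.degrees(np.arctan2(*(a-b)[1::-1])))
```

```text
40 [687.5 267.8  40. ] [693.6 280.7  46. ] along 7.791898050653551 across 11.979828210426387
40 [682.  263.8  40. ] [694.8 284.8  46. ] along 15.536979080425725 across 19.044867464651766
46 [685.6 266.2  46. ] [693.6 280.7  46. ] along 9.856101912690049 across 13.332225170584758
46 [685.4 265.9  46. ] [694.8 284.8  46. ] along 11.86126614163882 across 17.469523012961087
(array([685.5, 266.1,  46.3]), np.float64(0.18242641092867065)) (array([693.9, 282.8,  42.9]), np.float64(2.6227758972847024))
8.431741682727653
```

About 10.5 mm (38°) remains, which agrees with the first estimate. I'll turn to −182° and look again before letting go.

Run:
```python
from h import *
turn(-144,-182,step=13); print(arm.read_time_s(),arm.read_width())
arm.pause(0.2)
s=cam("scene")["frame"];t=cam("top")["frame"]
a=cv2.resize(s[370:470,340:440],(400,400),interpolation=cv2.INTER_CUBIC);b=cv2.resize(t[170:270,110:210],(400,400),interpolation=cv2.INTER_CUBIC)
cv2.imwrite("pics/c5.png",np.hstack([a,b]))
```

```text
-156.7 F [2.8 2.6 6.1] rad -3.6 tan 1.3 err [ 0.3 -0.2]
-169.3 F [2.2 2.5 6.8] rad -2.6 tan 2.0 err [ 0.3 -0.7]
-182.0 F [2.2 2.7 8.2] rad -2.1 tan 2.8 err [ 0.1 -1.2]
12.75 18.538007625033334
```

View pics/c5.png

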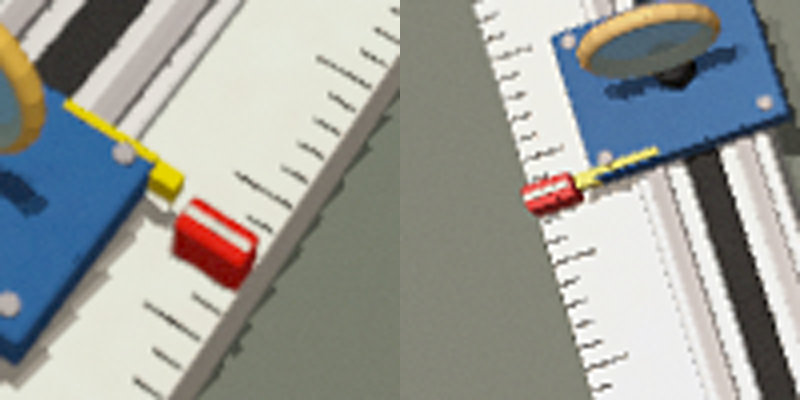

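Run:
```python
from h import *
np.set_printoptions(precision=1,suppress=True)
u=np.array([np.cos(np.radians(8)),np.sin(np.radians(8)),0]);v=np.array([-u[1],u[0],0])
t=cam("top");s=cam("scene")
Z=lambda x,y,ox,oy:(ox+x/4,oy+y/4)
S=lambda x,y:Z(x,y,340,370)
T=lambda x,y:Z(x-400,y,110,170)
for n,c,D in(("scene",s,dict(line0=S(70,103),line1=S(150,157),tip=S(167,178),clip0=S(190,205),clip1=S(255,246))),("top",t,dict(line0=T(655,152),line1=T(600,178),tip=T(580,186),clip0=T(526,195),clip1=T(578,180)))):
    for k,p in D.items():
        P=onplane(c,p,46); print(n,k,"along",round(P@u,1),"across",round(P@v,1))
for n,c,b in(("top",t,(110,170,100,100)),("scene",s,(340,370,100,100))):
    hsv=cv2.cvtColor(c["frame"],cv2.COLOR_BGR2HSV);x,y,w,h=b
    for k,lo,hi in(("y",(22,110,110),(34,255,255)),("r",(0,150,90),(6,255,255))):
        m=np.zeros((480,640),np.uint8);m[y:y+h,x:x+w]=cv2.inRange(hsv,lo,hi)[y:y+h,x:x+w]
        pts=cv2.findNonZero(m)
        A=np.array([onplane(c,p[0].astype(float),46) for p in pts]);print(n,k,len(pts),"along",np.percentile(A@u,[5,50,95]),"across",np.percentile(A@v,[5,95]))
```

```text
scene line0 along 719.2 across 131.0
scene line1 along 720.5 across 158.9
scene tip along 723.3 across 166.2
scene clip0 along 726.7 across 175.7
scene clip1 along 726.8 across 196.3
top line0 along 726.9 across 133.6
top line1 along 724.0 across 159.5
top tip along 723.6 across 168.6
top clip0 along 727.9 across 191.7
top clip1 along 726.5 across 168.7
top y 41 along [723.9 728.1 729.6] across [134.8 169. ]
top r 62 along [718.8 723.5 731.6] across [173.2 191.5]
scene y 131 along [718.3 720.8 727.9] across [131.5 169.4]
scene r 228 along [724.5 734.1 740.6] across [176.8 196.5]
```

About 3 to 4 mm remains (scene 3 to 6 mm, top 1 to 3 mm). I'll advance another 11°, let go, lift clear and verify.

Run:
```python
from h import *
turn(-182,-193,step=11,v=40)
arm.pause(0.2); arm.open_gripper(); print(arm.read_width(),arm.read_wrist_force())
p=arm.read_tool_pos(); arm.move_l([p[0],p[1],210],velocity=120)
print(arm.read_time_s(),arm.read_wrist_force())
s=cam("scene")["frame"];t=cam("top")["frame"]
a=cv2.resize(s[370:470,340:440],(400,400),interpolation=cv2.INTER_CUBIC);b=cv2.resize(t[170:270,110:210],(400,400),interpolation=cv2.INTER_CUBIC)
cv2.imwrite("pics/c6.png",np.hstack([a,b])); cv2.imwrite("pics/w6.png",cam("wrist")["frame"])
```

```text
-193.0 F [1.2 0.2 9. ] rad -1.1 tan 0.5 err [-0.4 -2.1]
85.43198783870663 [-0.07907097  0.61003135  0.49178744]
15.45 [ 0.01990839 -0.35978223  0.08690458]
```

View pics/c6.png

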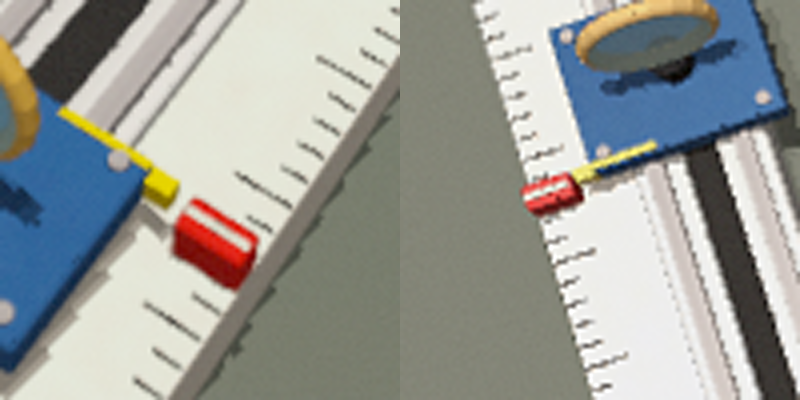

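View pics/w6.png

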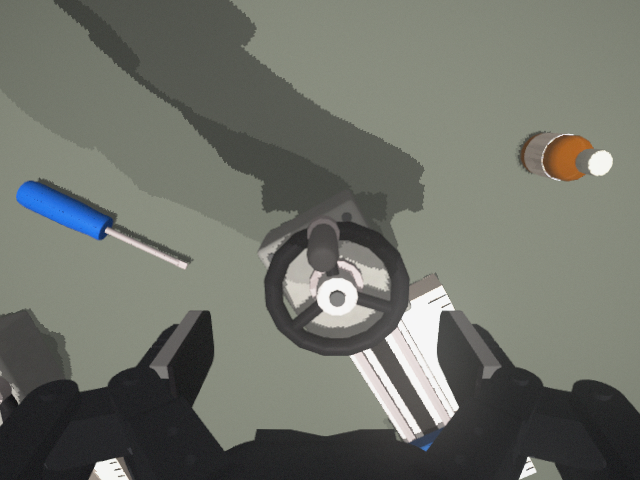

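The gripper is open and clear of the handle. The pointer tip is at about (160,187) beside the clip, whose line runs (190,205) to (255,246) in the left crop. One last numeric check.

Run:
```python
from h import *
u=np.array([np.cos(np.radians(8)),np.sin(np.radians(8)),0])
t=cam("top");s=cam("scene")
S=lambda x,y:(340+x/4,370+y/4)
T=lambda x,y:(110+(x-400)/4,170+y/4)
for n,c,D in(("scene",s,dict(line0=S(64,112),line1=S(145,163),tip=S(160,186),clip0=S(190,205),clip1=S(255,246))),("top",t,dict(line0=T(654,146),line1=T(600,169),tip=T(582,178),clip0=T(526,195),clip1=T(578,180)))):
    print(n,{k:round(float(onplane(c,p,46)@u),1) for k,p in D.items()})
old=cv2.imread("pics/scene0.png")[150:310,60:310];d=cv2.absdiff(old,s["frame"][150:310,60:310]);print("block slide diff px",int((d.max(2)>60).sum()))
```

```text
scene {'line0': 722.8, 'line1': 723.0, 'tip': 726.7, 'clip0': 726.7, 'clip1': 726.8}
top {'line0': 729.7, 'line1': 727.9, 'tip': 726.7, 'clip0': 727.9, 'clip1': 726.5}
block slide diff px 0
```

The tip is level with the clip within about 1 mm in both views. The line reads −4 mm in the scene view and +2 mm in the top view, still inside ±10 mm. Handing in.

Run:
```python
from h import *
arm.close_job()
```

```text
the job is handed in; nothing more can be done
```

I gripped the lens slide's upright handle and turned its wheel about 349° clockwise, then opened the gripper, lifted clear and handed the job in. The last clock reading, just after lifting clear, was 15.5 s of the 38 s allowed.

- **Pointer against clip:** in both the scene and top views the pointer tip is level with the clip's middle to within about 1 mm along the slide.
- **Disagreement:** the yellow line on top of the carriage reads about 4 mm short in the scene view and 1 to 3 mm past in the top view. I put this down to calibration and height uncertainty. All readings are inside the ±10 mm tolerance.
- **Forces:** wrist force stayed below about 12 N while turning and was near zero after letting go.
- **Other slide:** in the scene view the block slide showed no change from the starting picture.

I took no separate measurement of the carriage being at rest. The wheel holds where it is left, and nothing was touching it after the release.

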